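# Read the drinks-tap gas canister with a push-on pressure gauge

## Robot

A 6-joint arm with a two-finger parallel gripper is mounted at the origin on a cart in front of the work surface, level with it; the furniture and walls round the work are solid. World frame = base frame: x ahead of the robot, y to its left, z up, the work surface at z = 0. Lengths are in m, angles in rad, forces in N, time in s.
With the tool pointing down it reaches from about 0.35 to 0.975 m from the base axis. Payload 4.9 kg.
Tool frame: the origin (TCP) lies at the very end of the fingers, on their centre line; the grasp point (between the pads) lies 19 mm behind it (ctrl.grip_point_offset is the distance from the TCP to the grasp point, in m); z points along the fingers, y is the line along which they close (so a half turn about z gives the same grasp; the last joint's range is limited). The gripper opens to 85 mm and grips with 20 to 120 N. Pads are 22 mm wide; open, the fingers measure 114 mm over their backs; the gripper's body (76 mm by 85 mm) begins 54 mm behind the grasp point. The pads swing forward as they close: fully open they stand 13 mm farther back than shut.
Start: joints at [1.051, 0.053, 1.613, -0, 1.476, -0.119], TCP at [0.244, 0.575, 0.231] pointing down, gripper open.
Joint ranges: [-3.01, 3.01], [-1.01, 2.22], [0.06, 2.58], [-1.02, 4.17], [0.09, 2.62], [-3.14, 3.14]. Speed limits (rad/s): [2.57, 2.57, 3.14, 3.14, 3.14, 3.14].

## Interface

Orientations are given as a rotation vector (axis times angle).
In Python, from station import ctrl gives the robot as it stands.
- The arm moves only by the tool send_rows, never from a script. Its argument "rows" is a list of rows, each a list of 3 entries, a list of its own where there are three numbers: the finger opening in cm, from 0 to 8.54, then the shift along the tool's x, y, z in cm, then the turn about the tool's z in degrees. A call has 1 to 10 rows; each row shifts and turns the commanded pose from where the row before left it, along the tool's axes as they then stand; what a row does not reach is not made up. A row lasts 1/8 s, in which the tool goes at most 62.5 mm and 10.7 degrees, less where a joint would pass 70% of its speed; a pose out of reach is approached as far as the arm can. A call with a gripper value outside its range is refused whole. The fingers move at their own pace and stop on an object; "newtons" is the grip in N (left out, the last holds). Time passes only in rows, so rows that do not move let the fingers close. It gives the time, the measured TCP pose, the force, the opening and the grip force at its end, in the units of the state.
- ctrl.get_obs(): the state, without advancing time (a new reading comes with each control period).
- ctrl.get_image(name): name is "scene" or "top"; returns a dict with "frame" (400x640x3 uint8, red, green, blue), "range_z" (400x640 float32, m along the optical axis (not along the pixel's ray), 0 where there is no reading), "fx", "fy", "cx", "cy" (pixels), "cam_to_world" (4x4, takes a point from camera to world coordinates). Camera axes: x right, y down, z forward; pixel columns grow to the right and rows downward; lengths in m; the calibration is good to about 2 mm. A picture is of the moment at which its call begins.
- ctrl.finish_job(): hands the job in; it is judged then, once.
The state is a dict: "t": time; "q": joint angles; "dq": joint speeds; "effort": joint torques, N m; "tool_pos": TCP position; "tool_rot": TCP orientation; "contact_force": force on the tool from outside, world axes, zero at the start; "wrist_torque": the same for the moment, N m; "opening": finger opening in m; "grip_force": force on a finger pad.
Only numpy, scipy, OpenCV 4.12 (cv2) and the standard library are available. Lean on these libraries where they do the work, as an engineer would, in place of code of your own. Each camera call takes 0.05 s, during which the arm holds its last target. There are 200 camera calls.

## Task

Check the gas canister of the drinks tap: lift the push-on pressure gauge out of its grey holder and press it straight down over the canister's brass valve stem, firmly enough that its rubber seal is pushed well in, but gently enough not to crush the valve (stay below about 18 N); hold it on for about two seconds so that the gas pushes the measuring rod out of its top. Then stand the gauge upright, fully down in its holder again with the rod still out to be read, let go of it, and leave the sauce bottle and the dip cups where they are.

Things in the scene. Friction and masses are not known exactly. Their poses are not given: they have to be found in the camera images.
- gauge_mid (a point): Push-on pressure gauge, loose, 0.17 kg, standing upright; this point is on its axis, 50 mm above its underside; z runs up the axis. Brass skirt of 34 mm diameter up to 41 mm above the underside, then a black tube of 24 mm diameter from 46 to 96 mm: grip the tube, best 25 mm above this point. A white rod stands 4 mm out of its top (at 100 mm) and comes out up to 26 mm more: leave 50 mm free above.
- gauge_foot (a point): Centre of the gauge's underside, the lower rim of its skirt; z runs up the gauge's axis. The skirt is open below, bore 21.6 mm. In it, 27 mm up, is a sprung rubber seal ring; a thin sprung probe in the middle, its end 3 mm up, carries the gas force to the rod.
- gauge_seal (a joint): How far the rubber seal is pushed up into the gauge, m: 0 free, 0.005 fully in; seated from 0.0015. It resists with 3 N at first and 2 N more per mm (13 N at 5 mm). The gas adds a steady 2.4 to 5.2 N, unknown beforehand, so a total press of about 14 N seats it at any gas pressure.
- gauge_rod (a joint): How far the measuring rod has come out, m: 0 in; 0.005 to 0.018 once the gauge is seated, by the hidden gas pressure. Friction of 0.5 N keeps it out after the gauge is lifted off.
- canister_top (a point): Top of the dark steel boss (38 mm diameter) of the fixed canister, on its upright axis, 90 mm above the counter. From here a hollow brass valve stem (18 mm diameter, chamfered) stands straight up on the axis. It is screwed in more or less: its top is 37 to 63 mm above this point, not measured, so the depth must be felt.
- holder_in (a point): Centre of the floor of the fixed grey round gauge holder, 8 mm above the counter; z up. Foot 76 mm in diameter; its ring is 41 mm in bore, 52 mm outside, its rim 22 mm above this floor. The gauge stands in the ring with its underside on this floor.
- sauce_bottle: Loose yellow squeeze bottle, 62 mm in diameter, 206 mm tall; origin under its centre. Bystander.
- dip_cup_a: Loose white dip cup, 76 mm wide, 47 mm tall; origin under its centre. Bystander.
- dip_cup_b: Loose white dip cup, 76 mm wide, 47 mm tall; origin under its centre. Bystander.
- gauge: The whole gauge; its origin lies at the centre of its underside (as gauge_foot).
- canister: The whole canister with its valve stem: aluminium with a blue band, 92 mm in diameter, in a fixed black foot of 112 mm; origin under its centre, on the counter. As the gauge goes down over the stem, its probe meets the sprung core first (about 24 mm before the seal, under 6 N), then the seal meets the stem's top and the force climbs.

How it is judged:
By the outcome, as a careful person would: the job done as asked, in the order asked, and still so for the second after the job is handed in, with the robot touching nothing.
It also fails if it takes over 58 s, if anything falls off the work surface, if the arm or the gripper's body presses on something with over 40 N, if the wrist force passes 120 N, or if a joint passes its speed limit or range.

## Working session

There is one attempt and no reset: what is moved stays moved. The work goes in short steps, Python scripts to look and compute and a tool call to move; the robot and the scene stay as the last step left them, time stands still between calls to the robot, and variables do not carry over. Pictures are saved under pics/ and viewed, at most 10 in all, crops included, and the job is handed in when it is done.

Besides the shell and the picture viewer there is one more tool, called after "Request:" by a JSON object that holds its "name" and its "arguments". send_rows: Moves the arm, as the interface text tells. Its arguments: {"type":"object","properties":{"rows":{"type":"array","items":{"type":"array"}},"newtons":{"type":"number"}},"required":["rows"]}

```bash
ls; mkdir -p pics
cat > h.py <<'E'
import numpy as np, cv2
from station import ctrl
def get(n):
    im=ctrl.get_image(n); return im
def pts(im):
    z=im['range_z']; v,u=np.indices(z.shape)
    P=np.stack([(u-im['cx'])/im['fx']*z,(v-im['cy'])/im['fy']*z,z],-1)
    T=np.array(im['cam_to_world']); W=P@T[:3,:3].T+T[:3,3]; W[z==0]=np.nan
    return W
def save(im,n): cv2.imwrite('pics/'+n,im['frame'][:,:,::-1])
E
python3 - <<'E'
from h import *
for n in('scene','top'):
    im=get(n); save(im,n+'1.png'); np.save(n+'1.npy',pts(im)); print(n,np.round(im['cam_to_world'],3).tolist(),im['fx'],im['cx'],im['cy'])
o=ctrl.get_obs(); print(o)
E
```

```text
pics
scene [[0.104, 0.859, -0.502, 1.116], [0.995, -0.088, 0.056, -0.131], [0.003, -0.505, -0.863, 0.939], [0.0, 0.0, 0.0, 1.0]] 408.3691723758011 323.67971643099236 202.00528377531862
top [[0.153, -0.968, 0.201, 0.444], [-0.988, -0.15, 0.03, -0.102], [0.001, -0.203, -0.979, 0.933], [0.0, 0.0, 0.0, 1.0]] 386.9179202658403 324.14380124207474 200.8524933797771
{'t': 0.1, 'q': array([ 1.05100121e+00,  5.32708503e-02,  1.61418083e+00,  4.90110180e-06,
        1.47600421e+00, -1.19022992e-01]), 'dq': array([-0.00179273, -0.00242537, -0.0016239 ,  0.00142795,  0.00113637,
        0.00059081]), 'effort': array([ 6.80890153e-04, -3.94903779e+01, -3.71364999e+01, -5.47167474e-05,
        3.90527493e-03,  1.28844792e-05]), 'tool_pos': array([0.24355499, 0.57496781, 0.23018394]), 'tool_rot': array([-6.25209833e-01, -3.07814953e+00,  2.77579417e-03]), 'contact_force': array([-0.36781792, -0.27511845, -0.52630197]), 'wrist_torque': array([-0.05940601,  0.06519225, -0.00256012]), 'grip_force': 0.0, 'opening': 0.08528337225642378}
```

View pics/scene1.png

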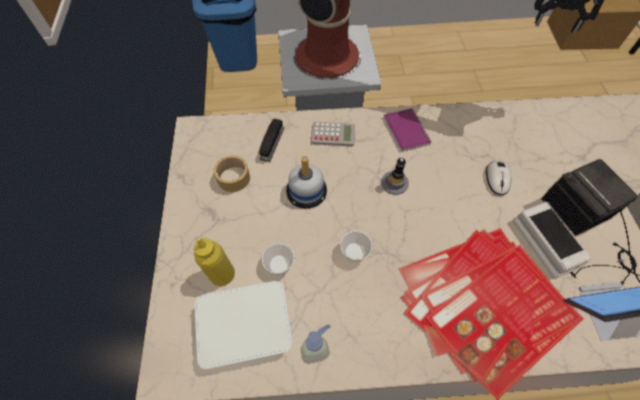

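View pics/top1.png

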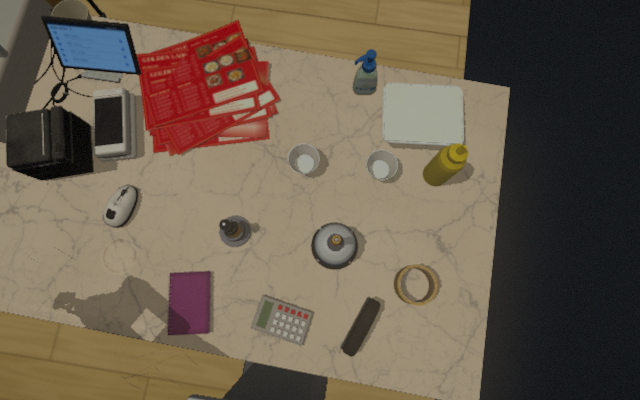

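The scene picture shows the gauge in its holder at about (398,172), the canister with its brass stem at (306,180), the bottle at (213,260) and the cups at (277,262) and (355,247). In the top picture the gauge is at (233,228) and the canister at (335,245). Next I'll measure them with the depth data.

```bash
cat >> h.py <<'E'
def circ(xy):
    from scipy.optimize import least_squares
    c=xy.mean(0); A=np.c_[2*xy,np.ones(len(xy))]; s=np.linalg.lstsq(A,(xy**2).sum(1),rcond=None)[0]
    return s[:2],np.sqrt(s[2]+s[:2]@s[:2])
def fitr(xy,r,c0):
    from scipy.optimize import least_squares
    s=least_squares(lambda c:np.hypot(*(xy-c).T)-r,c0,loss='soft_l1',f_scale=.001); return s.x, np.abs(s.fun).mean()
E
python3 - <<'E'
from h import *
for n,g,c in(('scene',(398,172),(306,180)),('top',(233,228),(335,245))):
    W=np.load(n+'1.npy')
    for nm,(u,v) in(('g',g),('c',c)):
        S=W[v-35:v+35,u-35:u+35].reshape(-1,3); S=S[~np.isnan(S[:,0])]
        print(n,nm,'zmax',S[:,2].max())
        for a,b in [(0.005,.02),(.02,.04),(.05,.06),(.06,.08),(.08,.1),(.1,.12),(.12,.16)]:
            Q=S[(S[:,2]>a)&(S[:,2]<b)]
            if len(Q)>3: print(a,b,len(Q),'mean',Q.mean(0).round(4),'min',Q.min(0).round(3),'max',Q.max(0).round(3))
E
```

```text
scene g zmax 0.1112636527126013
0.005 0.02 580 mean [0.4556 0.1709 0.0093] min [0.378 0.089 0.005] max [0.607 0.256 0.02 ]
0.02 0.04 152 mean [0.5403 0.1233 0.0283] min [0.504 0.102 0.02 ] max [0.558 0.154 0.04 ]
0.05 0.06 36 mean [0.5391 0.1253 0.054 ] min [0.525 0.113 0.05 ] max [0.547 0.139 0.06 ]
0.06 0.08 41 mean [0.5395 0.1239 0.0705] min [0.529 0.116 0.061] max [0.545 0.138 0.08 ]
0.08 0.1 46 mean [0.5393 0.1253 0.0902] min [0.527 0.117 0.08 ] max [0.544 0.139 0.099]
0.1 0.12 61 mean [0.5337 0.1269 0.1056] min [0.523 0.116 0.1  ] max [0.544 0.138 0.111]
scene c zmax 0.15082159310573418
0.005 0.02 345 mean [ 0.5499 -0.1216  0.0111] min [ 0.369 -0.204  0.005] max [ 0.588 -0.007  0.02 ]
0.02 0.04 126 mean [ 0.5582 -0.121   0.0306] min [ 0.39  -0.201  0.02 ] max [ 0.579 -0.07   0.04 ]
0.05 0.06 87 mean [ 0.5656 -0.1145  0.0555] min [ 0.535 -0.16   0.05 ] max [ 0.579 -0.069  0.06 ]
0.06 0.08 562 mean [ 0.5463 -0.1155  0.0728] min [ 0.494 -0.159  0.06 ] max [ 0.576 -0.071  0.08 ]
0.08 0.1 198 mean [ 0.5389 -0.1137  0.0861] min [ 0.508 -0.143  0.08 ] max [ 0.561 -0.086  0.099]
0.1 0.
[... 771 characters left out ...]
3028600959755
0.005 0.02 384 mean [ 0.5171 -0.1118  0.0115] min [ 0.477 -0.169  0.005] max [ 0.588 -0.059  0.017]
0.02 0.04 8 mean [ 0.4875 -0.1172  0.0352] min [ 0.485 -0.141  0.03 ] max [ 0.494 -0.095  0.039]
0.05 0.06 21 mean [ 0.5079 -0.1136  0.0556] min [ 0.486 -0.159  0.05 ] max [ 0.577 -0.069  0.06 ]
0.06 0.08 852 mean [ 0.529  -0.1134  0.0733] min [ 0.487 -0.159  0.06 ] max [ 0.576 -0.069  0.08 ]
0.08 0.1 349 mean [ 0.5301 -0.1139  0.0848] min [ 0.501 -0.145  0.08 ] max [ 0.564 -0.085  0.097]
0.1 0.12 11 mean [ 0.5269 -0.1135  0.1105] min [ 0.523 -0.121  0.1  ] max [ 0.536 -0.106  0.12 ]
0.12 0.16 65 mean [ 0.5309 -0.1137  0.1438] min [ 0.523 -0.122  0.12 ] max [ 0.54  -0.105  0.152]
```

Run:
```python
from h import *
for n,g,c in(('scene',(398,172),(306,180)),('top',(233,228),(335,245))):
    W=np.load(n+'1.npy')
    for nm,(u,v),L,r0 in(('g',g,[(.056,.1,.012),(.02,.029,.026)],.026),('c',c,[(.1,.147,.009),(.05,.062,.046),(.02,.06,.046)],.06)):
        S=W[v-35:v+35,u-35:u+35].reshape(-1,3); S=S[~np.isnan(S[:,0])]
        c0=np.array([.532,.1275] if nm=='g' else [.532,-.114])
        for a,b,r in L:
            Q=S[(S[:,2]>a)&(S[:,2]<b)]; d=np.hypot(*(Q[:,:2]-c0).T); Q=Q[abs(d-r)<.004]
            print(n,nm,r,len(Q),fitr(Q[:,:2],r,c0))
    # top faces: midrange centers
        zt=(.100,.108) if nm=='g' else (.147,.155)
        Q=S[(S[:,2]>zt[0])&(S[:,2]<zt[1])]; print('topface',((Q.max(0)+Q.min(0))/2).round(4),Q.max(0)-Q.min(0),np.median(Q[:,2]))
```

```text
scene g 0.012 94 (array([0.53079849, 0.12840165]), np.float64(0.0007001990772836891))
scene g 0.026 61 (array([0.53016828, 0.12830506]), np.float64(0.0012884839633798563))
topface [0.5335 0.1269 0.1039] [0.02106844 0.02174414 0.00781569] 0.10554935022293843
scene c 0.009 93 (array([ 0.53111187, -0.11438428]), np.float64(0.0008583379269133873))
scene c 0.046 108 (array([ 0.53061186, -0.11431665]), np.float64(0.0007144540242100027))
scene c 0.046 289 (array([ 0.53128134, -0.11445413]), np.float64(0.0007173413060262445))
topface [ 0.5312 -0.1147  0.1489] [0.0161506  0.01474443 0.00377873] 0.1480600154650254
top g 0.012 56 (array([0.53190968, 0.12915122]), np.float64(0.00030599776294740075))
top g 0.026 56 (array([0.53143872, 0.12862827]), np.float64(0.0017891105304123445))
topface [0.5314 0.1277 0.104 ] [0.02267923 0.02217117 0.00758714] 0.10605937403016652
top c 0.009 33 (array([ 0.53180791, -0.11363325]), np.float64(0.0010750138171230115))
top c 0.046 42 (array([ 0.53228478, -0.11392596]), np.float64(0.000576578908404364))
top c 0.046 51 (array([ 0.53168988, -0.11382725]), np.float64(0.0003616179790273684))
topface [ 0.5321 -0.114   0.1497] [0.01535952 0.01522865 0.00489531] 0.14893924520723906
```

```bash
cat >> h.py <<'E'
def delta(p,ang=None):
    from scipy.spatial.transform import Rotation as R
    o=ctrl.get_obs(); M=R.from_rotvec(o['tool_rot']).as_matrix()
    print('t',o['t'],'tcp',o['tool_pos'].round(4),'F',o['contact_force'].round(2),'grip',o['grip_force'],'open',o['opening'],'q',o['q'].round(2))
    print('axes',M.round(4).tolist()); print('shift cm',(M.T@(np.array(p)-o['tool_pos'])*100).round(2))
E
python3 -c "
from h import *
print(ctrl.grip_point_offset); delta([.5315,.1285,.20])"
```

```text
0.0187
t 0.1 tcp [0.2436 0.575  0.2302] F [-0.37 -0.28 -0.53] grip 0.0 open 0.08528337225642378 q [ 1.05  0.05  1.61  0.    1.48 -0.12]
axes [[-0.9208, 0.3901, -0.0009], [0.3901, 0.9208, -0.0016], [0.0002, -0.0018, -1.0]]
shift cm [-43.93 -29.87   3.06]
```

Request:
{"name": "send_rows", "arguments": {"rows": [[8.5,[0,0,0],-7.66],[8.5,[0,0,0],-7.66],[8.5,[0,0,0],-7.66],[8.5,[0,0,0],0]], "newtons": 40}}

```text
t: 0.6
tool_pos: [0.2437, 0.5752, 0.2307]
tool_rot: [-0.002, -3.141, 0.001]
contact_force: [0.7, 0.6, -0.4]
opening: 0.0848
grip_force: 0.0
```

Request:
{"name": "send_rows", "arguments": {"rows": [[8.5,[-2,-3,0.3],0],[8.5,[-3,-4.6,0.3],0],[8.5,[-3,-4.6,0.3],0],[8.5,[-3,-4.6,0.3],0],[8.5,[-3,-4.6,0.3],0],[8.5,[-3,-4.6,0.3],0],[8.5,[-3,-4.6,0.3],0],[8.5,[-3,-4.6,0.3],0],[8.5,[-3,-4.6,0.3],0],[8.5,[-2.5,-4.2,0.3],0]]}}

```text
t: 1.85
tool_pos: [0.5297, 0.1337, 0.2011]
tool_rot: [0.005, 3.142, 0.0]
contact_force: [0.3, 0.3, 0.1]
opening: 0.085
grip_force: 0.0
```

```bash
python3 -c "
from h import *
delta([.5315,.1285,.064])"
```

```text
t 1.85 tcp [0.5297 0.1337 0.2011] F [0.32 0.34 0.11] grip 0.0 open 0.08497449391620288 q [ 0.11 -0.12  1.83  0.    1.43 -1.46]
axes [[-1.0, 0.0029, 0.0], [0.0029, 1.0, 0.0001], [-0.0, 0.0001, -1.0]]
shift cm [-0.18 -0.52 13.71]
```

Request:
{"name": "send_rows", "arguments": {"rows": [[8.5,[-0.18,-0.52,0],0],[8.5,[0,0,0],0],[8.5,[0,0,0],0]]}}

```text
t: 2.22
tool_pos: [0.5302, 0.1315, 0.2013]
tool_rot: [0.002, -3.141, -0.001]
contact_force: [0.1, -0.7, -0.0]
opening: 0.0851
grip_force: 0.0
```

```bash
python3 -c "
from h import *
delta([.5315,.1285,.064])"
```

```text
t 2.225 tcp [0.5302 0.1315 0.2013] F [ 0.05 -0.75 -0.04] grip 0.0 open 0.08511515410142641 q [ 0.11 -0.12  1.83  0.    1.43 -1.47]
axes [[-1.0, -0.0012, -0.0001], [-0.0012, 1.0, 0.0004], [0.0001, 0.0004, -1.0]]
shift cm [-0.13 -0.3  13.73]
```

Request:
{"name": "send_rows", "arguments": {"rows": [[8.5,[-0.1,-0.25,2],0],[8.5,[0,0,3],0],[8.5,[0,0,3],0],[8.5,[0,0,3],0],[8.5,[0,0,1.7],0],[8.5,[0,0,1],0],[8.5,[0,0,0],0],[8.5,[0,0,0],0]]}}

```text
t: 3.22
tool_pos: [0.5327, 0.128, 0.0655]
tool_rot: [-0.0, 3.139, 0.0]
contact_force: [0.8, -0.2, 1.1]
opening: 0.0849
grip_force: 0.0
```

```bash
python3 -c "
from h import *
delta([.5315,.1285,.064])"
```

```text
t 3.225 tcp [0.5327 0.128  0.0655] F [ 0.82 -0.24  1.07] grip 0.0 open 0.08485384910998854 q [ 0.1   0.03  1.93  0.    1.18 -1.47]
axes [[-1.0, -0.0003, 0.0022], [-0.0003, 1.0, 0.0002], [-0.0022, 0.0002, -1.0]]
shift cm [0.12 0.05 0.15]
```

Request:
{"name": "send_rows", "arguments": {"rows": [[2.0,[0.1,0.05,0.1],0],[2.0,[0,0,0],0],[2.0,[0,0,0],0],[2.0,[0,0,0],0],[2.0,[0,0,0],0],[2.0,[0,0,0],0],[2.0,[0,0,0],0],[2.0,[0,0,0],0]], "newtons": 50}}

```text
t: 4.22
tool_pos: [0.531, 0.1284, 0.0636]
tool_rot: [-0.0, 3.141, 0.0]
contact_force: [-0.2, 1.4, 3.4]
opening: 0.0227
grip_force: 49.1
```

Run:
```python
from h import *
delta([.5315,.1285,.064])
im=get('scene'); cv2.imwrite('pics/s2.png',cv2.resize(im['frame'][110:230,330:470,::-1],None,fx=5,fy=5)[:600])
```

```text
t 4.225 tcp [0.531  0.1284 0.0636] F [-0.19  1.38  3.37] grip 49.14047420024872 open 0.022686051624362897 q [ 0.1   0.03  1.93  0.    1.18 -1.47]
axes [[-1.0, -0.0003, 0.0004], [-0.0003, 1.0, 0.0001], [-0.0004, 0.0001, -1.0]]
shift cm [-0.05  0.01 -0.04]
```

View pics/s2.png

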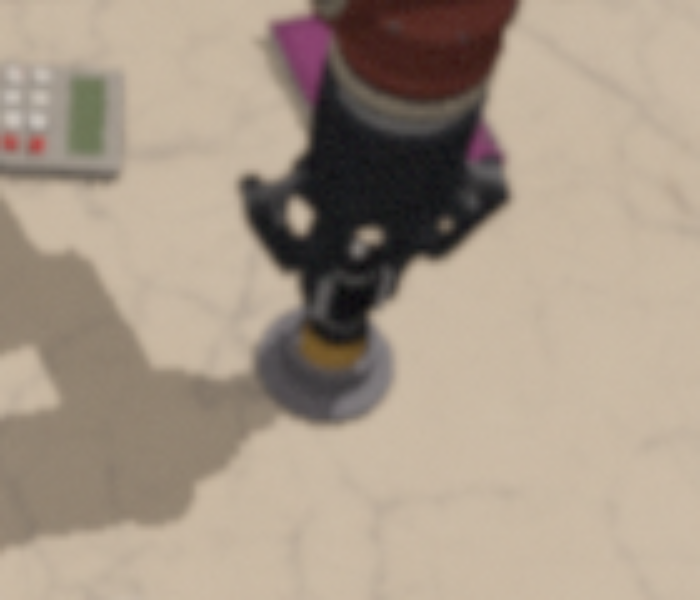

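The pads hold the black tube at about (335,300) in the crop, and the brass skirt is still in the ring. I'll lift it and take it above the canister.

Request:
{"name": "send_rows", "arguments": {"rows": [[2.0,[0,0,-0.5],0],[2.0,[0,0,-1.5],0],[2.0,[0,0,-3],0],[2.0,[0,0,-4],0],[2.0,[0,0,-4],0],[2.0,[0,0,-3.5],0],[2.0,[0,0,-1],0],[2.0,[0,0,0],0]]}}

```text
t: 5.28
tool_pos: [0.5308, 0.1283, 0.2385]
tool_rot: [-0.0, 3.141, 0.0]
contact_force: [-0.5, 0.3, -2.2]
opening: 0.023
grip_force: 49.0
```

Request:
{"name": "send_rows", "arguments": {"rows": [[2.0,[0,-1,0],0],[2.0,[0,-3,0],0],[2.0,[0,-4,0],0],[2.0,[0,-4,0],0],[2.0,[0,-4,0],0],[2.0,[0,-4,0],0],[2.0,[0,-3,0],0],[2.0,[0,-1.25,0],0],[2.0,[0,0,0],0],[2.0,[0,0,0],0]]}}

```text
t: 6.52
tool_pos: [0.5307, -0.1133, 0.2378]
tool_rot: [0.002, -3.141, -0.001]
contact_force: [-0.7, 0.2, -2.3]
opening: 0.0229
grip_force: 49.3
```

```bash
python3 - <<'E'
from h import *
delta([.5315,-.114,.235])
for n,b in(('scene',(60,210,240,370)),('top',(170,300,260,400))):
    im=get(n); W=pts(im); np.save(n+'3.npy',W); save(im,n+'3.png')
    f=im['frame'][b[0]:b[1],b[2]:b[3],::-1]; cv2.imwrite(f'pics/{n}3c.png',cv2.resize(f,None,fx=3.8,fy=3.8))
E
python3 -c "
import cv2,numpy as np
a,b=[cv2.resize(cv2.imread(f'pics/{n}3c.png'),(400,400)) for n in('scene','top')]
cv2.imwrite('pics/both3.png',np.hstack([a,b]))"
```

```text
t 6.525 tcp [ 0.5307 -0.1133  0.2378] F [-0.65  0.21 -2.29] grip 49.260344468057156 open 0.022852685164253154 q [-0.35 -0.15  1.8   0.    1.49 -1.92]
axes [[-1.0, -0.0012, -0.0008], [-0.0012, 1.0, 0.0008], [0.0008, 0.0008, -1.0]]
shift cm [-0.08 -0.07  0.28]
```

View pics/both3.png

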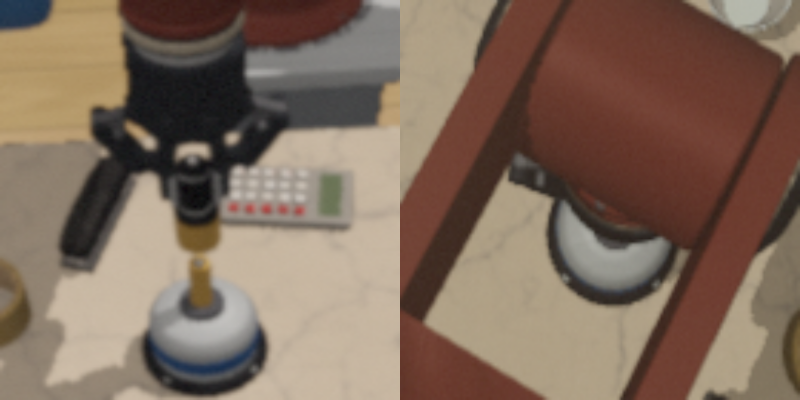

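On the left (scene), the gauge's brass skirt is at about (199,235), with the stem below it at (201,280). The top view is blocked by the arm. I'll compare the skirt and stem axes in the scene view.

```bash
cat >> h.py <<'E'
def cmp(W):
    S=W[60:215,240:370].reshape(-1,3); S=S[~np.isnan(S[:,0])]
    o=ctrl.get_obs(); foot=o['tool_pos'][2]-.0556
    for nm,a,b,r in(('skirt',foot+.002,foot+.039,.017),('stem',.1,.147,.009),('canister',.03,.06,.046)):
        c0=np.array([.531,-.114]); Q=S[(S[:,2]>a)&(S[:,2]<b)]
        d=np.hypot(*(Q[:,:2]-c0).T); Q=Q[abs(d-r)<.005]
        c,e=fitr(Q[:,:2],r,c0); print(nm,len(Q),c.round(4),round(e,5),'lateral mid',((Q[:,1].max()+Q[:,1].min())/2).round(4),'zlow',Q[:,2].min().round(3))
E
python3 - <<'E'
from h import *
for i in range(2): cmp(pts(get('scene')))
E
```

```text
skirt 152 [ 0.5304 -0.1135] 0.0006 lateral mid -0.1134 zlow 0.186
stem 92 [ 0.5309 -0.1143] 0.00088 lateral mid -0.1144 zlow 0.1
canister 240 [ 0.5313 -0.1145] 0.00072 lateral mid -0.115 zlow 0.03
skirt 148 [ 0.5303 -0.1134] 0.00064 lateral mid -0.1135 zlow 0.186
stem 94 [ 0.531  -0.1143] 0.00087 lateral mid -0.1144 zlow 0.1
canister 234 [ 0.5313 -0.1145] 0.00077 lateral mid -0.115 zlow 0.03
```

Request:
{"name": "send_rows", "arguments": {"rows": [[2.0,[-0.07,-0.09,0.5],0],[2.0,[0,0,1],0],[2.0,[0,0,0.8],0],[2.0,[0,0,0],0],[2.0,[0,0,0],0]]}}

```text
t: 7.35
tool_pos: [0.5316, -0.1151, 0.2153]
tool_rot: [-0.0, 3.142, -0.0]
contact_force: [-0.3, -0.4, -1.4]
opening: 0.0227
grip_force: 49.2
```

Run:
```python
from h import *
for i in range(2): cmp(pts(get('scene')))
delta([.5313,-.114,.18])
```

```text
skirt 142 [ 0.5309 -0.1154] 0.00061 lateral mid -0.1157 zlow 0.162
stem 82 [ 0.5309 -0.1141] 0.00058 lateral mid -0.1144 zlow 0.1
canister 235 [ 0.5313 -0.1145] 0.0007 lateral mid -0.1149 zlow 0.03
skirt 142 [ 0.5313 -0.1153] 0.00061 lateral mid -0.1156 zlow 0.162
stem 85 [ 0.5311 -0.1143] 0.0006 lateral mid -0.1144 zlow 0.1
canister 231 [ 0.5315 -0.1144] 0.0008 lateral mid -0.115 zlow 0.03
t 7.45 tcp [ 0.5318 -0.1152  0.2158] F [ 0.58  0.45 -1.63] grip 49.242316111922264 open 0.02288620571528182 q [-0.35 -0.13  1.82 -0.    1.45 -1.92]
axes [[-1.0, -0.0002, 0.0007], [-0.0002, 1.0, -0.0003], [-0.0007, -0.0003, -1.0]]
shift cm [0.05 0.12 3.58]
```

Request:
{"name": "send_rows", "arguments": {"rows": [[2.0,[0,0.1,0],0],[2.0,[0,0,0],0],[2.0,[0,0,0.4],0],[2.0,[0,0,0],0]]}}

```text
t: 7.95
tool_pos: [0.5312, -0.114, 0.2107]
tool_rot: [0.0, -3.141, -0.0]
contact_force: [0.4, -1.1, -1.2]
opening: 0.0232
grip_force: 49.2
```

Run:
```python
from h import *
for i in range(2): cmp(pts(get('scene')))
delta([.5313,-.114,.18])
```

```text
skirt 141 [ 0.5306 -0.1141] 0.00061 lateral mid -0.1142 zlow 0.157
stem 76 [ 0.5308 -0.1146] 0.00056 lateral mid -0.1144 zlow 0.1
canister 233 [ 0.5314 -0.1145] 0.00073 lateral mid -0.1149 zlow 0.03
skirt 133 [ 0.5309 -0.1143] 0.0006 lateral mid -0.1143 zlow 0.158
stem 74 [ 0.5305 -0.1144] 0.00058 lateral mid -0.1144 zlow 0.101
canister 228 [ 0.5313 -0.1146] 0.00072 lateral mid -0.1149 zlow 0.03
t 8.05 tcp [ 0.5314 -0.114   0.2111] F [-0.51  0.4  -1.46] grip 49.24412738531828 open 0.023068001584304703 q [-0.35 -0.13  1.82  0.    1.45 -1.92]
axes [[-1.0, -0.0003, -0.0004], [-0.0003, 1.0, 0.0002], [0.0004, 0.0002, -1.0]]
shift cm [0.01 0.   3.11]
```

Request:
{"name": "send_rows", "arguments": {"rows": [[2.0,[0,0,0.3],0],[2.0,[0,0,0.3],0],[2.0,[0,0,0],0]]}}

```text
t: 8.43
tool_pos: [0.5313, -0.114, 0.2048]
tool_rot: [0.0, -3.141, -0.0]
contact_force: [0.2, -0.4, -1.2]
opening: 0.023
grip_force: 49.2
```

Request:
{"name": "send_rows", "arguments": {"rows": [[2.0,[0,0,0.3],0],[2.0,[0,0,0],0]]}}

```text
t: 8.68
tool_pos: [0.5313, -0.114, 0.2019]
tool_rot: [0.0, -3.141, -0.0]
contact_force: [1.1, 0.7, -0.9]
opening: 0.023
grip_force: 49.2
```

Request:
{"name": "send_rows", "arguments": {"rows": [[2.0,[0,0,0.3],0],[2.0,[0,0,0],0]]}}

```text
t: 8.93
tool_pos: [0.5317, -0.1141, 0.1994]
tool_rot: [-0.0, 3.141, -0.0]
contact_force: [0.3, -0.0, -0.6]
opening: 0.0229
grip_force: 49.3
```

Request:
{"name": "send_rows", "arguments": {"rows": [[2.0,[0,0,0.3],0],[2.0,[0,0,0.3],0],[2.0,[0,0,0],0]]}}

```text
t: 9.3
tool_pos: [0.5317, -0.1141, 0.1933]
tool_rot: [-0.0, 3.141, -0.0]
contact_force: [0.6, 1.0, 0.7]
opening: 0.023
grip_force: 49.5
```

Request:
{"name": "send_rows", "arguments": {"rows": [[2.0,[0,0,0.3],0],[2.0,[0,0,0.2],0],[2.0,[0,0,0],0]]}}

```text
t: 9.68
tool_pos: [0.5316, -0.1141, 0.1882]
tool_rot: [-0.0, 3.141, -0.0]
contact_force: [0.7, 0.4, 0.2]
opening: 0.0229
grip_force: 49.5
```

Request:
{"name": "send_rows", "arguments": {"rows": [[2.0,[0,0,0.2],0],[2.0,[0,0,0.2],0],[2.0,[0,0,0],0]]}}

```text
t: 10.05
tool_pos: [0.5316, -0.1141, 0.1841]
tool_rot: [-0.0, 3.141, -0.0]
contact_force: [0.8, -0.8, 1.2]
opening: 0.0231
grip_force: 49.5
```

Request:
{"name": "send_rows", "arguments": {"rows": [[2.0,[0,0,0.15],0],[2.0,[0,0,0.15],0],[2.0,[0,0,0],0]]}}

```text
t: 10.42
tool_pos: [0.5316, -0.1141, 0.1812]
tool_rot: [-0.0, 3.141, -0.0]
contact_force: [1.0, 0.5, 1.4]
opening: 0.0227
grip_force: 49.5
```

Request:
{"name": "send_rows", "arguments": {"rows": [[2.0,[0,0,0.1],0],[2.0,[0,0,0],0]]}}

```text
t: 10.68
tool_pos: [0.5316, -0.1141, 0.1802]
tool_rot: [-0.0, 3.141, -0.0]
contact_force: [0.7, -0.1, 0.5]
opening: 0.0227
grip_force: 49.5
```

Request:
{"name": "send_rows", "arguments": {"rows": [[2.0,[0,0,0.1],0],[2.0,[0,0,0],0]]}}

```text
t: 10.92
tool_pos: [0.5316, -0.1141, 0.1792]
tool_rot: [-0.0, 3.142, -0.0]
contact_force: [1.6, -0.9, 0.7]
opening: 0.0231
grip_force: 49.5
```

Request:
{"name": "send_rows", "arguments": {"rows": [[2.0,[0,0,0.1],0],[2.0,[0,0,0],0]]}}

```text
t: 11.18
tool_pos: [0.5316, -0.1141, 0.1785]
tool_rot: [-0.0, 3.141, -0.0]
contact_force: [1.2, -0.0, 1.4]
opening: 0.0228
grip_force: 49.7
```

Request:
{"name": "send_rows", "arguments": {"rows": [[2.0,[0,0,0.1],0],[2.0,[0,0,0],0]]}}

```text
t: 11.42
tool_pos: [0.5317, -0.1141, 0.1779]
tool_rot: [-0.0, 3.141, -0.0]
contact_force: [-0.3, -0.6, 5.0]
opening: 0.0229
grip_force: 49.8
```

Request:
{"name": "send_rows", "arguments": {"rows": [[2.0,[0,0,0.1],0],[2.0,[0,0,0],0]]}}

```text
t: 11.68
tool_pos: [0.5318, -0.1141, 0.1772]
tool_rot: [-0.001, 3.141, -0.0]
contact_force: [-0.3, -0.0, 6.5]
opening: 0.023
grip_force: 50.0
```

Request:
{"name": "send_rows", "arguments": {"rows": [[2.0,[0,0,0.1],0],[2.0,[0,0,0],0],[2.0,[0,0,0],0]]}}

```text
t: 12.05
tool_pos: [0.5318, -0.1141, 0.1765]
tool_rot: [-0.001, 3.141, -0.0]
contact_force: [-1.0, 0.5, 7.6]
opening: 0.023
grip_force: 50.2
```

Request:
{"name": "send_rows", "arguments": {"rows": [[2.0,[0,0,0.1],0],[2.0,[0,0,0],0],[2.0,[0,0,0],0]]}}

```text
t: 12.42
tool_pos: [0.5319, -0.1141, 0.1759]
tool_rot: [-0.001, 3.141, -0.0]
contact_force: [-1.6, 1.8, 8.0]
opening: 0.0228
grip_force: 50.3
```

Request:
{"name": "send_rows", "arguments": {"rows": [[2.0,[0,0,0.1],0],[2.0,[0,0,0],0],[2.0,[0,0,0],0]]}}

```text
t: 12.8
tool_pos: [0.5319, -0.1142, 0.1752]
tool_rot: [-0.001, 3.141, -0.001]
contact_force: [-2.1, 0.9, 9.9]
opening: 0.0232
grip_force: 50.5
```

Request:
{"name": "send_rows", "arguments": {"rows": [[2.0,[0,0,0.1],0],[2.0,[0,0,0],0],[2.0,[0,0,0],0]]}}

```text
t: 13.18
tool_pos: [0.532, -0.1142, 0.1746]
tool_rot: [-0.001, 3.141, -0.001]
contact_force: [-3.0, 1.4, 10.7]
opening: 0.0227
grip_force: 50.6
```

Request:
{"name": "send_rows", "arguments": {"rows": [[2.0,[0,0,0.07],0],[2.0,[0,0,0],0],[2.0,[0,0,0],0],[2.0,[0,0,0],0],[2.0,[0,0,0],0],[2.0,[0,0,0],0],[2.0,[0,0,0],0],[2.0,[0,0,0],0],[2.0,[0,0,0],0],[2.0,[0,0,0],0]]}}

```text
t: 14.42
tool_pos: [0.532, -0.1142, 0.1741]
tool_rot: [-0.001, 3.14, -0.001]
contact_force: [-3.6, 0.7, 11.9]
opening: 0.0232
grip_force: 50.7
```

Request:
{"name": "send_rows", "arguments": {"rows": [[2.0,[0,0,0],0],[2.0,[0,0,0],0],[2.0,[0,0,0],0],[2.0,[0,0,0],0],[2.0,[0,0,0],0],[2.0,[0,0,0],0],[2.0,[0,0,0],0],[2.0,[0,0,0],0],[2.0,[0,0,0],0],[2.0,[0,0,0],0]]}}

```text
t: 15.68
tool_pos: [0.532, -0.1142, 0.1741]
tool_rot: [-0.001, 3.14, -0.001]
contact_force: [-3.3, 2.1, 12.6]
opening: 0.0228
grip_force: 50.7
```

Run:
```python
from h import *
im=get('scene'); cv2.imwrite('pics/s4.png',cv2.resize(im['frame'][85:215,250:370,::-1],None,fx=4.6,fy=4.6)); cmp(pts(im))
delta([.5313,-.114,.18])
```

```text
skirt 129 [ 0.5315 -0.1146] 0.00063 lateral mid -0.1145 zlow 0.121
stem 5 [ 0.5315 -0.1147] 0.00041 lateral mid -0.1157 zlow 0.101
canister 241 [ 0.5314 -0.1146] 0.00081 lateral mid -0.1149 zlow 0.03
t 15.725 tcp [ 0.532  -0.1142  0.1741] F [-4.01  0.98 12.  ] grip 50.69578858092427 open 0.022725445028600622 q [-0.35 -0.1   1.86 -0.    1.38 -1.92]
axes [[-1.0, -0.0004, 0.0011], [-0.0004, 1.0, -0.0004], [-0.0011, -0.0004, -1.0]]
shift cm [ 0.07  0.02 -0.59]
```

View pics/s4.png

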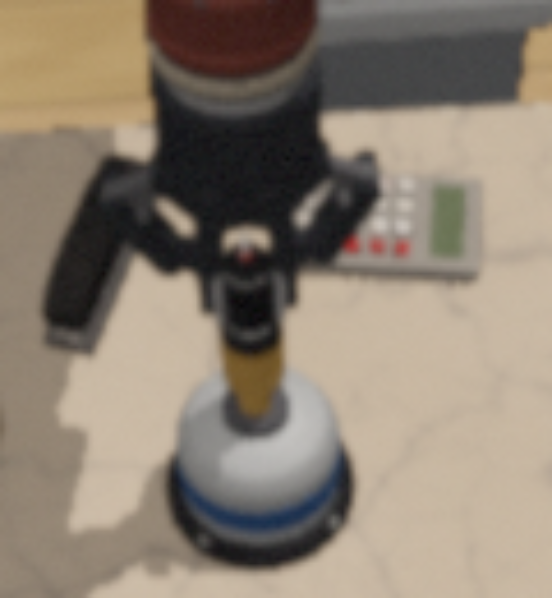

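The skirt sits over the stem at about (252,380), and the rod tip with a red mark shows at (245,255). It was seated for over 2.5 s at about 13.5 N, so now I'll lift off.

Request:
{"name": "send_rows", "arguments": {"rows": [[2.0,[0,0,-0.5],0],[2.0,[0,0,-0.5],0],[2.0,[0,0,-1],0],[2.0,[0,0,-1],0],[2.0,[0,0,-1],0],[2.0,[0,0,-1.5],0],[2.0,[0,0,-0.8],0],[2.0,[0,0,0],0]]}}

```text
t: 16.73
tool_pos: [0.532, -0.1142, 0.2357]
tool_rot: [-0.0, 3.14, -0.001]
contact_force: [1.0, -0.3, -1.6]
opening: 0.0233
grip_force: 49.3
```

Run:
```python
from h import *
cmp(pts(get('scene')))
delta([.531,.1284,.235])
```

```text
skirt 144 [ 0.5316 -0.1146] 0.00071 lateral mid -0.1152 zlow 0.182
stem 90 [ 0.531  -0.1143] 0.00075 lateral mid -0.1144 zlow 0.101
canister 228 [ 0.5315 -0.1145] 0.0007 lateral mid -0.115 zlow 0.03
t 16.775 tcp [ 0.5316 -0.1141  0.2349] F [-0.02  0.46 -1.66] grip 49.32391684502363 open 0.02300565819947504 q [-0.35 -0.14  1.8  -0.    1.49 -1.92]
axes [[-1.0, -0.0002, 0.0004], [-0.0002, 1.0, -0.0002], [-0.0004, -0.0002, -1.0]]
shift cm [ 6.000e-02  2.425e+01 -1.000e-02]
```

Request:
{"name": "send_rows", "arguments": {"rows": [[2.0,[0,1,0],0],[2.0,[0,3,0],0],[2.0,[0,4,0],0],[2.0,[0,4,0],0],[2.0,[0,4,0],0],[2.0,[0,4,0],0],[2.0,[0,3,0],0],[2.0,[0,1.25,0],0],[2.0,[0,0,0],0],[2.0,[0,0,0],0]]}}

```text
t: 18.02
tool_pos: [0.5315, 0.1276, 0.2344]
tool_rot: [-0.001, -3.141, 0.001]
contact_force: [-0.1, 1.1, -1.4]
opening: 0.023
grip_force: 49.3
```

Run:
```python
from h import *
delta([.5312,.1284,.085])
im=get('scene'); W=pts(im); S=W[50:210,340:460].reshape(-1,3); S=S[~np.isnan(S[:,0])]
foot=ctrl.get_obs()['tool_pos'][2]-.0556
for nm,a,b,r in(('skirt',foot+.002,foot+.039,.017),('ring',.012,.029,.026),('foot',.001,.007,.038)):
    c0=np.array([.531,.1284]); Q=S[(S[:,2]>a)&(S[:,2]<b)]; d=np.hypot(*(Q[:,:2]-c0).T); Q=Q[abs(d-r)<.004]
    print(nm,len(Q),fitr(Q[:,:2],r,c0),Q[:,1].min(),Q[:,1].max())
```

```text
t 18.025 tcp [0.5315 0.1276 0.2344] F [-0.06  1.07 -1.37] grip 49.32323047891259 open 0.022955889470065466 q [ 0.1  -0.14  1.79 -0.    1.49 -1.47]
axes [[-1.0, 0.0006, -0.0003], [0.0006, 1.0, -0.0006], [0.0003, -0.0006, -1.0]]
shift cm [ 0.02  0.09 14.94]
skirt 160 (array([0.53102839, 0.12752061]), np.float64(0.0007605873637638223)) 0.1098405739874678 0.14187940204706173
ring 127 (array([0.53035069, 0.1281219 ]), np.float64(0.0017240906958959049)) 0.10149671735363458 0.15331009161628878
foot 71 (array([0.52941414, 0.12878072]), np.float64(0.0016645643250090293)) 0.08754438810969317 0.16479145492327513
```

Request:
{"name": "send_rows", "arguments": {"rows": [[2.0,[0.02,0.06,1],0],[2.0,[0,0,3],0],[2.0,[0,0,4],0],[2.0,[0,0,3.5],0],[2.0,[0,0,2],0],[2.0,[0,0,0.8],0],[2.0,[0,0,0.3],0],[2.0,[0,0,0],0]]}}

```text
t: 19.08
tool_pos: [0.5322, 0.1291, 0.0899]
tool_rot: [-0.0, 3.139, 0.0]
contact_force: [0.4, 0.1, -1.3]
opening: 0.0227
grip_force: 49.4
```

Request:
{"name": "send_rows", "arguments": {"rows": [[2.0,[0,0,0.5],0],[2.0,[0,0,0.5],0],[2.0,[0,0,0.3],0],[2.0,[0,0,0],0]]}}

```text
t: 19.58
tool_pos: [0.5309, 0.129, 0.0751]
tool_rot: [0.0, -3.141, 0.0]
contact_force: [0.5, 0.7, -2.6]
opening: 0.0231
grip_force: 49.4
```

Request:
{"name": "send_rows", "arguments": {"rows": [[2.0,[0,0,0.4],0],[2.0,[0,0,0.4],0],[2.0,[0,0,0.1],0],[2.0,[0,0,0],0]]}}

```text
t: 20.08
tool_pos: [0.5312, 0.129, 0.0664]
tool_rot: [0.0, -3.141, 0.0]
contact_force: [-0.6, -0.3, -2.2]
opening: 0.0227
grip_force: 49.4
```

Request:
{"name": "send_rows", "arguments": {"rows": [[2.0,[0,0,0.1],0],[2.0,[0,0,0],0]]}}

```text
t: 20.32
tool_pos: [0.5313, 0.129, 0.0656]
tool_rot: [-0.0, 3.142, 0.0]
contact_force: [-0.2, 0.2, -1.6]
opening: 0.0231
grip_force: 49.4
```

Request:
{"name": "send_rows", "arguments": {"rows": [[2.0,[0,0,0.1],0],[2.0,[0,0,0],0]]}}

```text
t: 20.58
tool_pos: [0.5312, 0.129, 0.0645]
tool_rot: [0.0, -3.141, 0.0]
contact_force: [-0.3, 1.1, -1.3]
opening: 0.0232
grip_force: 49.4
```

Request:
{"name": "send_rows", "arguments": {"rows": [[2.0,[0,0,0.07],0],[2.0,[0,0,0],0]]}}

```text
t: 20.82
tool_pos: [0.5312, 0.129, 0.0638]
tool_rot: [0.0, -3.141, -0.0]
contact_force: [-0.6, 0.5, -2.1]
opening: 0.0228
grip_force: 49.4
```

Request:
{"name": "send_rows", "arguments": {"rows": [[2.0,[0,0,0.07],0],[2.0,[0,0,0],0]]}}

```text
t: 21.08
tool_pos: [0.5314, 0.1291, 0.0636]
tool_rot: [-0.001, 3.141, -0.0]
contact_force: [-1.8, -1.0, 1.3]
opening: 0.0231
grip_force: 49.7
```

The gauge is touching the holder floor, so I'll release it.

Request:
{"name": "send_rows", "arguments": {"rows": [[2.6,[0,0,0],0],[3.0,[0,0,0],0],[4.0,[0,0,0],0],[6.0,[0,0,0],0],[8.5,[0,0,0],0],[8.5,[0,0,0],0],[8.5,[0,0,0],0],[8.5,[0,0,0],0]], "newtons": 20}}

```text
t: 22.08
tool_pos: [0.5313, 0.129, 0.0632]
tool_rot: [-0.0, 3.142, -0.0]
contact_force: [-0.6, 0.7, 0.2]
opening: 0.0846
grip_force: 0.0
```

Request:
{"name": "send_rows", "arguments": {"rows": [[8.5,[0,0,-1],0],[8.5,[0,0,-2],0],[8.5,[0,0,-3],0],[8.5,[0,0,-4],0],[8.5,[0,0,-4],0],[8.5,[0,0,-2],0],[8.5,[4,2,0],0],[8.5,[4,3,0],0],[8.5,[4,3,0],0],[8.5,[0,0,0],0]]}}

```text
t: 23.32
tool_pos: [0.4091, 0.2103, 0.2232]
tool_rot: [0.006, -3.141, -0.001]
contact_force: [-0.2, 0.7, 0.2]
opening: 0.0847
grip_force: 0.0
```

Run:
```python
from h import *
delta([.5312,.1284,.085])
L=[]
for n,(u,v) in(('scene',(398,165)),('top',(233,228))):
    im=get(n); W=pts(im); S=W[v-40:v+35,u-35:u+35].reshape(-1,3); S=S[~np.isnan(S[:,0])]
    S=S[np.hypot(S[:,0]-.5315,S[:,1]-.1285)<.022]; print('zmax',S[:,2].max())
    for a,b,r in((.056,.075,.012),(.08,.1,.012)):
        Q=S[(S[:,2]>a)&(S[:,2]<b)]; print(a,fitr(Q[:,:2],r,[.5315,.1285]))
    L.append(cv2.resize(im['frame'][v-45:v+35,u-40:u+40,::-1],(400,400)))
    save(im,n+'5.png')
cv2.imwrite('pics/both5.png',np.hstack(L))
```

```text
t 23.325 tcp [0.4091 0.2103 0.2232] F [-0.17  0.72  0.23] grip 0.0 open 0.08466379985458122 q [ 0.31 -0.36  1.99  0.    1.51 -1.26]
axes [[-1.0, -0.0041, -0.0002], [-0.0041, 1.0, 0.0003], [0.0002, 0.0003, -1.0]]
shift cm [-12.18  -8.25  13.81]
zmax 0.11981538305056283
0.056 (array([0.53143115, 0.12870292]), np.float64(0.000732930425372871))
0.08 (array([0.53111736, 0.12928675]), np.float64(0.000790612577831673))
zmax 0.12171093062415261
0.056 (array([0.53236044, 0.12965971]), np.float64(0.00023827863904086845))
0.08 (array([0.5323479 , 0.12951472]), np.float64(0.0002053837354475357))
```

View pics/both5.png

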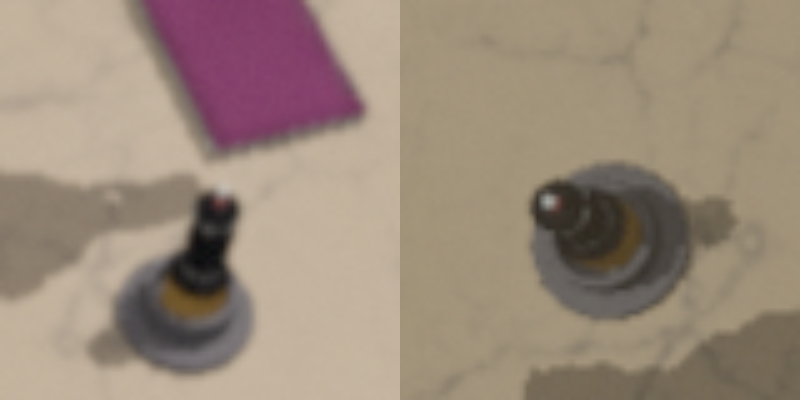

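View pics/scene5.png

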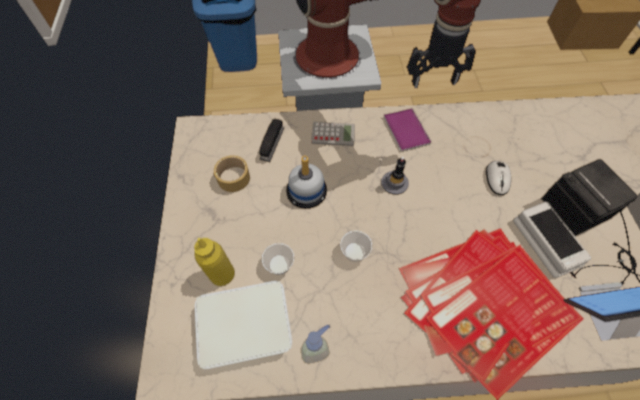

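The gauge stands upright in the holder ring (scene (398,175)) with the rod out: its top is now at about 120 mm, up from 112. The cups at (277,262) and (355,247) and the bottle at (213,260) haven't moved.

```bash
python3 -c "
from h import *
print(ctrl.finish_job())"
```

```text
the job is handed in; nothing more can be done
None
```

The job is handed in at about 23 s: I pressed the gauge onto the valve at about 13.5 N for over 2 s, then stood it upright in its holder and let go, with the rod about 8 mm out and the bottle and cups unmoved.

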